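Set the drop slot of a bean sorting box with its knurled wheel

TASK

Set the drop slot on the bean sorting box: roll the knurled wheel on its deck under a fingertip, in as many light strokes as it takes, until the front edge of the steel gate has closed up to the gauge pointer, then take the hand away. Turn the wheel only by rolling it with the fingertips, without pushing on the gate or the pointer, and leave the tin, cup, jar and brush standing where they are.

Things in the scene. Friction and masses are not known exactly. Their poses are not given: they have to be found in the camera images.
- sorter: white sorting box fixed to the table, 220 (x) by 300 (y) by 60 mm high; origin at the centre of its underside, yaw within 0.45 rad. The deck is at z = 60 mm, with a drop slot at x -50..50, y 35..95 mm and a steel lip 12 mm high at y = 95 mm. The gate slides over the slot along the box's y between two rails 8 mm high. The wheel stands on the deck at x = 0, y = -85 mm.
- gate: steel gate plate, 104 (x) by 70 (y) by 4 mm, with a front flange 10 mm high, lying on the deck; origin at the middle of the bottom of its front (+y) edge. It slides along the box's y only; not to be touched.
- gate_edge (a point): middle of the top of the gate's front edge, 70 mm above the table; this edge must come level with the mark, measured along the box's y. It starts 12 to 36 mm short (on the -y side) of the mark.
- axle: steel axle that carries the knurled wheel, origin at the wheel's centre, axes as the box's. Rigid: the wheel only turns, it does not sink.
- wheel_centre (a point): centre of the knurled metal wheel: radius 36, 26 mm wide, axle level along the box's x, centre 75 and top 111 mm above the table. Grey cheeks flank it (outer faces x = +-32, 60 mm long in y, tops z = 86 mm), with a lower grey case on the +x side (to x = 46, top z = 78 mm). Friction with a fingertip is about 0.8 or more; turning takes about 0.03 N m (1 N at the rim).
- wheel (a joint): wheel angle in rad, 0 to 4.4; it grows when the top of the wheel is rolled towards the box's +y (towards the gate). Each rad moves the gate 12 mm towards +y and the lip, closing the slot; rolled back, it opens again. It stays where it is left.
- pointer: brass gauge pointer: a clip 22 by 12 by 14 mm fixed astride the box's +x rail, with a level blade 4 mm wide reaching 57 mm inwards from the clip above the gate's path, underside 73.5 mm above the table. Still during the work, but set to another y each time. Origin under the clip, axes as the box's; not to be touched.
- mark (a point): on the centreline of the pointer's blade, at its underside: the gauge mark that the gate's edge must reach.
- tin: bystander: small steel tin, diameter 34, height 40 mm, standing loose on the deck on the wheel's -x side, its centre at x -90 to -80 mm on the box; origin at the centre of its underside.
- cup: bystander: white cup, diameter 80, height 75 mm, on the table beyond the box's +y end; origin at the centre of its underside.
- jar: bystander: glass jar, diameter 64, height 100 mm, on the table beyond the box's -y end; origin at the centre of its underside.
- brush: bystander: hand brush lying on the table beyond the box's +x side; origin on its underside.

How it is judged:
By the outcome, as a careful person would: the job done as asked, in the order asked, and still so for the second after the job is handed in, with the robot touching nothing.
It also fails if it takes over 54 s, if anything falls off the work surface, if the arm or the gripper's body presses on something with over 40 N, if the wrist force passes 120 N, or if a joint passes its speed limit or range.

ROBOT

A 6-joint arm with a two-finger parallel gripper is mounted at the origin on the work surface. World frame = base frame: x ahead of the robot, y to its left, z up, the work surface at z = 0. Lengths are in mm, angles in degrees, forces in N, time in s.
With the tool pointing down it reaches from about 325 to 775 mm from the base axis. Payload 5.5 kg.
Tool frame: the origin (TCP) lies midway between the tips of the shut fingers; the grasp point (between the pads) lies 19 mm behind it; z points along the fingers, y is the direction in which the jaws open and shut (so a half turn about z gives the same grasp; the last joint's range is limited). The gripper opens to 85 mm and grips with 20 to 120 N. Pads are 22 mm wide; open, the fingers measure 114 mm over their backs; the gripper's body (76 mm by 85 mm) begins 54 mm behind the grasp point. The pads swing forward as they close: fully open they stand 13 mm farther back than shut.
Start: joints at [-3.249, 5.22, 70.514, -0, 104.267, -3.249], TCP at [600.014, -0.003, 231.275] pointing down, gripper open.
Joint ranges: [-164.24, 164.24], [-49.07, 125.15], [9.68, 141.18], [-86.29, 266.29], [3.28, 154.24], [-151.56, 151.56]. Speed limits (degrees/s): [147.25, 147.25, 172.46, 180, 180, 180].

INTERFACE

Orientations are given as a 3x3 rotation matrix whose columns are the frame's x, y, z axes.
In Python, from bench import bot gives the robot as it stands.
- The arm moves only by the shell command python3 -m inch 'ROWS'. ROWS is JSON, one flat list of numbers, 7 for each row, row after row: the shift along the tool's x, y, z in units of 30 mm (1.0 is 30 mm), then the turn, a rotation vector about the tool's x, y, z in units of 5 degrees (1.0 is 5 degrees), then the closure, from 0 (fully open) to 1 (shut). In form: [dx, dy, dz, rx, ry, rz, jaw, dx, dy, dz, rx, ry, rz, jaw, ...]. A call has 1 to 12 rows; each row shifts and turns the commanded pose from where the row before left it, along the tool's axes as they then stand; what a row does not reach is not made up. A row lasts 1/12 s, in which the tool goes at most 41.7 mm and 7.16 degrees, less where a joint would pass 70% of its speed; a pose out of reach is approached as far as the arm can. A call is refused whole if a number of a shift passes 1 or a number of a turn 1, either way. A call with a gripper value outside its range is refused whole. The fingers move at their own pace and stop on an object; the grip force is fixed at half the most. Time passes only in rows, so rows that do not move let the fingers close. It gives the time, the measured TCP pose, the force and the opening at its end, in the units of the state.
- bot.state(): the state, without advancing time (a new reading comes with each control period).
- bot.snapshot(name): name is "scene" or "side" or "wrist"; returns a dict with "color" (400x640x3 uint8, red, green, blue), "fx", "fy", "cx", "cy" (pixels), "xyz" and "attitude" of the camera in the world. Camera axes: x right, y down, z forward; pixel columns grow to the right and rows downward; lengths in mm; the calibration is good to about 2 mm. A picture is of the moment at which its call begins. There is no depth.
- bot.hand_in(): hands the job in, once; it reports no verdict.
Trained networks look in the newest picture that a camera, given by its name, has taken for a name from the list of things; names that differ only in an ending like _2 or _b are one class to them, and where a whole thing is asked for, a point or a joint stands for the part that bears it (a point fixed in the world has none). Each returns a list of dicts, best first, with "conf" (0 to 1); they miss things now and then, are a little off and sometimes report something else, mostly with a low value. They report only what shows in the picture. A call takes as long as a camera call.
- bot.boxes_of(camera, query): "centre" ([column, row] in pixels, amid what is visible of it).
The state is a dict: "time_s": time; "joint_positions": joint angles; "qvel": joint speeds; "effort": joint torques, N m; "eef_pos": TCP position; "tool_rot": TCP orientation; "contact_force": force on the tool from outside, world axes, zero at the start; "ft_torque": the same for the moment, N m; "opening": opening from 0.0 (shut) to 1.0 (fully open).
Only numpy, scipy, OpenCV 4.12 (cv2) and the standard library are available. Lean on these libraries where they do the work, as an engineer would, in place of code of your own. Each camera call takes 0.05 s, during which the arm holds its last target.

## Working session

There is one attempt and no reset: what is moved stays moved. The work goes in short steps, Python scripts to look and compute and a shell command to move; the robot and the scene stay as the last step left them, time stands still between calls to the robot, and variables do not carry over. Pictures are saved under pics/ and viewed, and the job is handed in when it is done.

```bash
mkdir -p pics; ls; python3 - <<'E'
from bench import bot
import cv2
s=bot.state(); print({k:s[k] for k in ('time_s','eef_pos','tool_rot','contact_force','opening')})
for n in ('scene','side','wrist'):
    p=bot.snapshot(n); cv2.imwrite(f'pics/{n}0.png',p['color'][:,:,::-1]); print(n,p['fx'],p['cx'],p['cy'],p['xyz'],p['attitude'])
    for q in ('sorter','gate','gate_edge','wheel_centre','pointer','mark','tin','cup','jar','brush'):
        try: print(q,[(d['centre'],round(d['conf'],2)) for d in bot.boxes_of(n,q)[:2]])
        except Exception as e: print(q,e)
E
```

```text
pics
{'time_s': 0.0, 'eef_pos': array([5.99705720e+02, 7.09130752e-05, 2.30133174e+02]), 'tool_rot': array([[ 3.99329578e-05,  9.99998041e-01, -1.97876643e-03],
       [ 9.99999991e-01, -3.96871821e-05,  1.24245625e-04],
       [ 1.24166850e-04, -1.97877137e-03, -9.99998035e-01]]), 'contact_force': array([ 0.19042204,  0.19179741, -0.41652684]), 'opening': 0.9987274767403505}
scene 488.16051027557893 317.20282910680805 201.01261708210683 [1048.89146181 -547.0808575  1032.77660372] [[ 0.79553377  0.46870718 -0.38397865]
 [ 0.60587936 -0.60906773  0.51180728]
 [ 0.00601874 -0.63980471 -0.76851396]]
sorter [([296.1, 194.6], 0.8)]
gate [([303.7, 179.0], 0.83)]
gate_edge [([299.5, 181.1], 0.71)]
wheel_centre [([280.3, 189.0], 0.7)]
pointer [([339.5, 172.0], 0.49)]
mark [([336.7, 172.2], 0.51), ([277.4, 185.0], 0.17)]
tin [([272.9, 160.8], 0.62)]
cup [([360.4, 136.3], 0.77)]
jar [([238.1, 238.4], 0.66)]
brush [([360.6, 216.9], 0.84)]
side 434.7131898102335 327.05585570685395 191.55827065970382 [451.65425597 884.40457021 588.94764351] [[-0.98942559 -0.06292951  0.13067854]
 [-0.1441887   0.
[... 293 characters left out ...]
232.5], 0.48)]
tin [([408.5, 212.4], 0.6)]
cup [([345.7, 311.1], 0.59), ([376.8, 194.0], 0.26)]
jar [([378.8, 162.5], 0.95)]
brush [([283.9, 238.2], 0.9), ([345.4, 313.4], 0.24)]
wrist 276.00596925067276 326.120018298603 198.72555514873605 [599.64960734  81.8562957  372.90360643] [[ 9.99998827e-01 -1.09719587e-03 -1.06892024e-03]
 [-1.37926674e-03 -9.48514943e-01 -3.16729379e-01]
 [-6.66372655e-04  3.16730482e-01 -9.48515344e-01]]
sorter [([217.1, 86.6], 0.89)]
gate [([207.2, 33.5], 0.62)]
gate_edge [([209.9, 30.2], 0.97)]
wheel_centre [([200.9, 123.3], 0.79)]
pointer [([109.6, 60.0], 0.22)]
mark []
tin [([109.9, 58.8], 0.97)]
cup []
jar [([224.0, 248.8], 0.67)]
brush [([372.4, 44.9], 0.75)]
```

View pics/scene0.png

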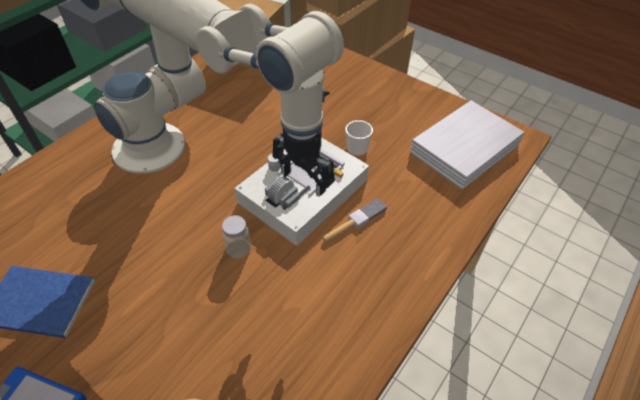

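View pics/side0.png

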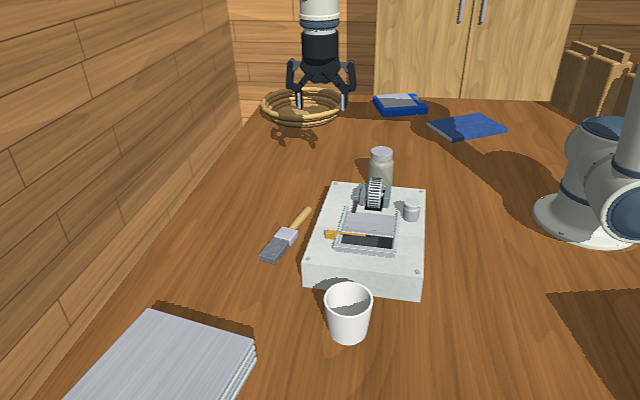

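View pics/wrist0.png

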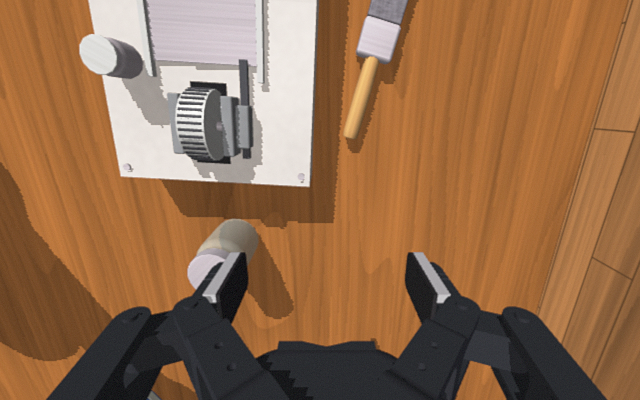

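The scene shows the sorter with the wheel near pixel (280,189). In the side view the wheel is at (375,194), the gate at (368,224) and the pointer at (333,234). The wrist view shows the wheel at (200,123). Next I zoom in to fit the box pose.

```bash
python3 - <<'E'
import cv2
a=cv2.imread('pics/side0.png')[170:305,290:440]; cv2.imwrite('pics/side0z.png',cv2.resize(a,None,fx=4.4,fy=4.4,interpolation=cv2.INTER_CUBIC))
a=cv2.imread('pics/wrist0.png')[0:200,80:330]; cv2.imwrite('pics/wrist0z.png',cv2.resize(a,None,fx=3,fy=3,interpolation=cv2.INTER_CUBIC))
E
```

```text
(no output)
```

View pics/side0z.png

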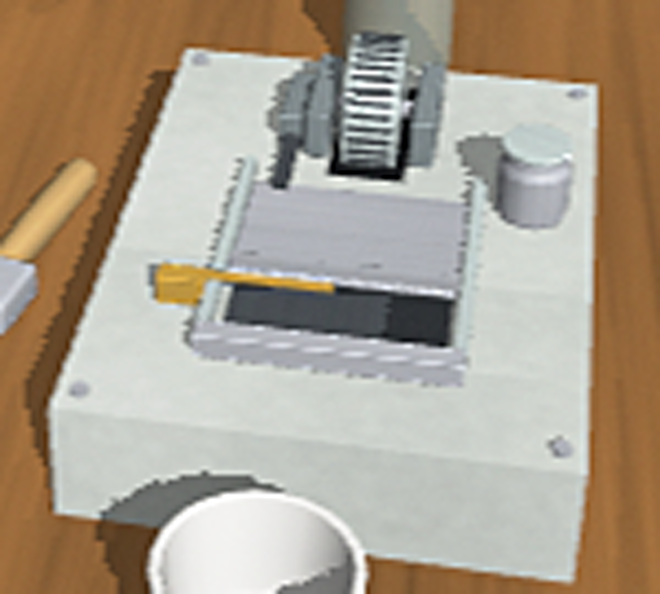

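View pics/wrist0z.png

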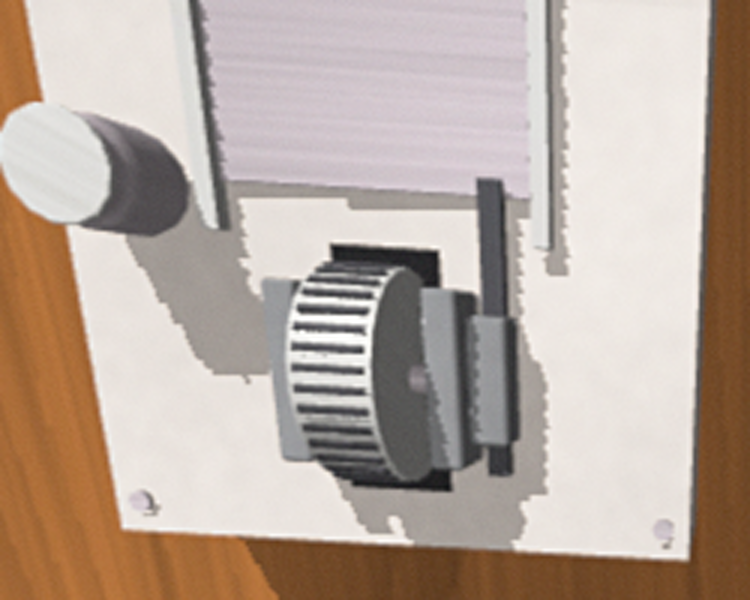

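```bash
cat > h.py <<'E'
import numpy as np, cv2
def project(P,c):
    R=np.array(c['attitude']); q=(np.atleast_2d(P)-np.array(c['xyz']))@R
    return np.c_[c['fx']*q[:,0]/q[:,2]+c['cx'], c['fy']*q[:,1]/q[:,2]+c['cy']]
def ray(uv,c,z):
    R=np.array(c['attitude']); d=R@np.array([(uv[0]-c['cx'])/c['fx'],(uv[1]-c['cy'])/c['fy'],1.]); o=np.array(c['xyz'])
    return o+d*(z-o[2])/d[2]
def b2w(p,s):
    x,y,a=s; p=np.atleast_2d(p).astype(float); c,sn=np.cos(a),np.sin(a)
    return np.c_[x+c*p[:,0]-sn*p[:,1], y+sn*p[:,0]+c*p[:,1], p[:,2]]
def w2b(p,s):
    x,y,a=s; d=np.array(p)[:2]-[x,y]; c,sn=np.cos(a),np.sin(a)
    return np.array([c*d[0]+sn*d[1], -sn*d[0]+c*d[1]])
E
python3 - <<'E'
from bench import bot
from h import *
import pickle
from scipy.optimize import least_squares
C={n:{k:v for k,v in bot.snapshot(n).items()} for n in ('side','wrist')}
pickle.dump(C,open('cams.pkl','wb'))
S=lambda u,v:(290+u/4.4,170+v/4.4)
W=lambda u,v:(80+u/3,v/3)
ob=[('side',[110,-150,60],S(188,50)),('side',[-110,-150,60],S(598,85)),('side',[-110,150,60],S(590,472)),('side',[110,150,60],S(50,403)),
('side',[110,150,0],S(55,512)),('side',[-110,150,0],S(573,580)),('wrist',[-110,-150,60],W(122,529)),('wrist',[110,-150,60],W(690,560))]
def f(s,sel=('side','wrist')): return np.concatenate([ (project(b2w(p,s),C[n])[0]-uv) for n,p,uv in ob if n in sel])
for sel in (('side',),('side','wrist')):
    r=least_squares(f,[500,200,0],args=(sel,),loss='soft_l1'); print(r.x,np.round(f(r.x),1).tolist())
s=r.x; np.save('s.npy',s)
print('wheel',b2w([0,-85,111],s))
for n,uv,z in (('side',(374.5,193.6),75),('wrist',(200.9,123.3),85)): print(w2b(ray(uv,C[n],z),s))
for nm,uv,z in (('edgeL',S(225,270),70),('edgeR',S(458,295),70),('bladetip',S(333,288),73.5),('blade',S(225,279),75),('tin top',S(537,145),100)): print(nm,w2b(ray(uv,C['side'],z),s))
E
```

```text
[ 4.75658055e+02  1.47548670e+02 -5.81792088e-02] [-0.1, -1.0, 0.0, -0.5, -0.3, 0.2, -0.1, 0.4, 0.3, -0.3, 0.2, 0.3, -2.4, 0.8, -3.0, 0.8]
[ 4.76916808e+02  1.48111198e+02 -5.16775810e-02] [-1.1, -0.8, -0.9, -0.6, -0.5, 0.2, -0.4, 0.9, -0.0, 0.2, 0.0, 0.3, -0.5, 1.0, -1.1, -0.2]
wheel [[472.52616805  63.22467253 111.        ]]
[  0.70311916 -84.9744057 ]
[  0.53528541 -82.16751559]
edgeL [51.34487106 57.58600016]
edgeR [-52.17922655  57.58211286]
bladetip [ 1.81013869 66.71829429]
blade [49.14084471 70.55313547]
tin top [-81.14199675 -22.48468843]
```

```bash
python3 -m inch '[0,0,0,0,0,0.6,1, 0.85,-0.87,0,0,0,0,1, 0.85,-0.87,0,0,0,0,1, 0.85,-0.87,0,0,0,0,1, 0.85,-0.87,0,0,0,0,1, 0.85,-0.87,0,0,0,0,1, 0,0,0,0,0,0,1, 0,0,0,0,0,0,1]'; cat > look.py <<'E'
from bench import bot
from h import *
import sys,cv2,pickle
def look(tag,cam='wrist'):
    p=bot.snapshot(cam); cv2.imwrite(f'pics/{cam}{tag}.png',p['color'][:,:,::-1]); pickle.dump({k:v for k,v in p.items()},open(f'{cam}{tag}.pkl','wb'))
    return p
if __name__=='__main__':
    tag=sys.argv[1]; s=np.load('s.npy')
    for cam in sys.argv[2:] or ['wrist']:
        look(tag,cam)
    st=bot.state(); print(st['time_s'],st['eef_pos'],w2b(st['eef_pos'],s),st['contact_force'],st['opening'])
E
python3 look.py 1 wrist; python3 - <<'E'
from h import *; import pickle
s=np.load('s.npy'); c=pickle.load(open('wrist1.pkl','rb'))
print(project(b2w([[0,58,70],[0,68,73.5],[0,-85,111]],s),c))
E
```

```text
time_s: 2.42
eef_pos: [475.6, 135.4, 232.0]
tool_rot: [[0.049, 0.999, 0.002], [0.999, -0.049, 0.0], [0.0, 0.002, -1.0]]
contact_force: [0.1, -0.6, 0.3]
opening: -0.0
2.4667 [476.23697388 134.51266082 231.70289811] [  0.02350066 -13.61550027] [-0.64191459 -0.11600961 -0.35640152] -0.0011943877777396245
[[327.27736648 117.69249006]
 [327.31643863 107.73705627]
 [327.15183122 257.11795423]]
```

View pics/wrist1.png

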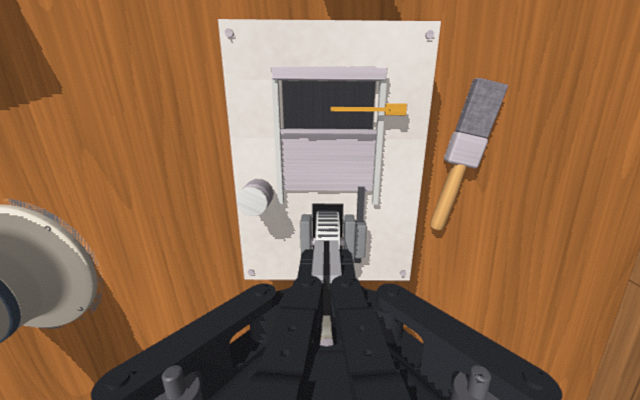

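The wrist view shows the box from above. The blade is near row 109 and the gate's front edge near row 131, with the wheel at (327,222). I zoom in and refit the box.

```bash
python3 - <<'E'
import cv2
a=cv2.imread('pics/wrist1.png')[10:150,210:450]; cv2.imwrite('pics/wrist1z.png',cv2.resize(a,None,fx=3.3,fy=3.3,interpolation=cv2.INTER_CUBIC))
a=cv2.imread('pics/wrist1.png')[90:145,265:415]; cv2.imwrite('pics/wrist1zz.png',cv2.resize(a,None,fx=5.3,fy=5.3,interpolation=cv2.INTER_CUBIC))
E
```

```text
(no output)
```

View pics/wrist1z.png

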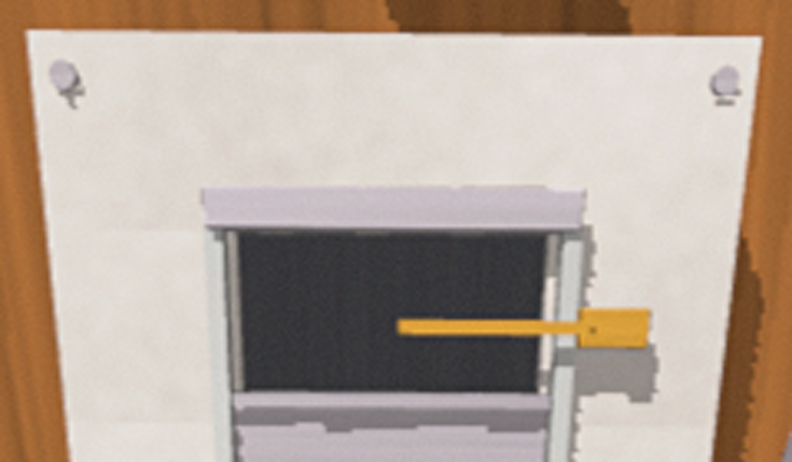

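View pics/wrist1zz.png

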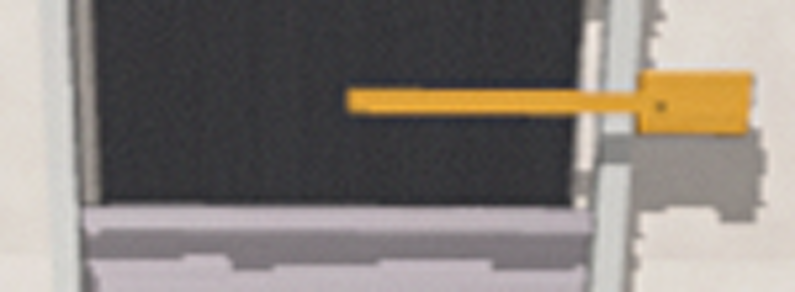

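```bash
python3 - <<'E'
from h import *; import pickle
from scipy.optimize import least_squares
c=pickle.load(open('wrist1.pkl','rb')); s=np.load('s.npy')
Z=lambda u,v:(210+u/3.3,10+v/3.3); ZZ=lambda u,v:(265+u/5.3,90+v/5.3)
ob=[([-110,150,60],Z(27,30)),([110,150,60],Z(761,37)),([-110,-150,60],(245,280.5)),([110,-150,60],(411,280.5))]
f=lambda s:np.concatenate([project(b2w(p,s),c)[0]-uv for p,uv in ob])
r=least_squares(f,s); print(r.x,np.round(r.fun,1)); s2=r.x; np.save('s2.npy',s2)
for S in (s,s2):
  print('wheel top',b2w([0,-85,111],S))
  for nm,uv,z in (('edgeL',ZZ(90,206),70),('edgeR',ZZ(585,207),70),('bladetip',ZZ(350,100),75),('blade',ZZ(620,102),75),('tin',(253,194),100),('wheeltop',(327,222),111)): print(nm,w2b(ray(uv,c,z),S))
E
```

```text
[ 4.78631079e+02  1.47901907e+02 -5.46905919e-02] [-0.2  0.6  0.6 -0.5  0.  -0.3 -0.5  0.2]
wheel top [[472.52616805  63.22467253 111.        ]]
edgeL [-48.41103665  46.47845916]
edgeR [51.48895922 46.37679331]
bladetip [ 3.82426252 66.90397586]
blade [56.27634034 66.58725715]
tin [-77.14608118 -17.10836991]
wheeltop [ -0.24693854 -43.88562525]
wheel top [[473.98469599  63.02899509 111.        ]]
edgeL [-50.27400593  46.44765648]
edgeR [49.6258428  46.64699041]
bladetip [ 1.89951393 67.03046575]
blade [54.35230793 66.87178692]
tin [-78.81733251 -17.22546284]
wheeltop [ -1.83785888 -43.77089903]
```

```bash
python3 -m inch '[-0.9,0.04,0,0,0,0,1, -0.9,0,0,0,0,0,1, -0.9,0,0,0,0,0,1, 0,0,0.95,0,0,0,1, 0,0,0.95,0,0,0,1, 0,0,0.95,0,0,0,1, 0,0,0.8,0,0,0,1, 0,0,0,0,0,0,1, 0,0,0,0,0,0,1]'; python3 look.py 2 wrist side
```

```text
time_s: 3.22
eef_pos: [472.9, 52.2, 120.6]
tool_rot: [[0.054, 0.999, -0.003], [0.999, -0.054, -0.0], [-0.001, -0.003, -1.0]]
contact_force: [-0.1, -0.3, 0.3]
opening: -0.003
3.3167 [474.41370686  52.68625598 123.71582306] [  2.42937648 -95.42684785] [-0.01598631  0.31840773  0.4876554 ] 0.003972244971312888
```

View pics/wrist2.png

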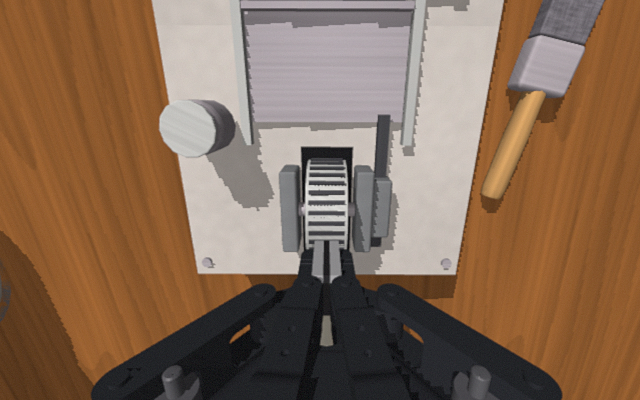

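View pics/side2.png

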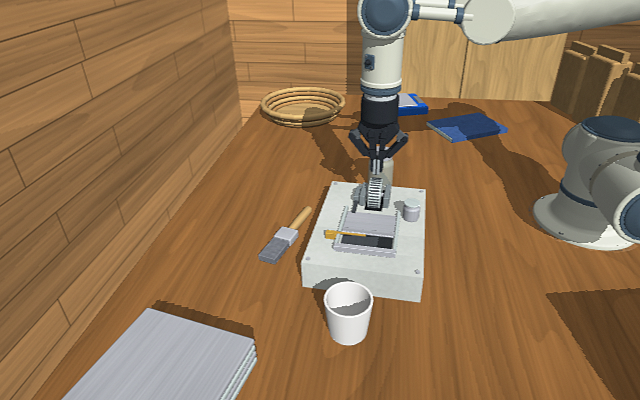

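```bash
python3 -m inch '[0,0,0.3,0,0,0,1, 0,0,0,0,0,0,1, 0,0,0,0,0,0,1]'; python3 -m inch '[0,0,0.03,0,0,0,1, 0,0,0,0,0,0,1]';python3 -m inch '[0,0,0.03,0,0,0,1, 0,0,0,0,0,0,1]'
```

```text
time_s: 3.57
eef_pos: [473.5, 53.2, 113.2]
tool_rot: [[0.052, 0.999, 0.001], [0.999, -0.052, 0.0], [0.0, 0.001, -1.0]]
contact_force: [0.1, -0.1, 0.6]
opening: 0.001
time_s: 3.73
eef_pos: [473.5, 53.3, 112.2]
tool_rot: [[0.052, 0.999, 0.001], [0.999, -0.052, 0.0], [0.0, 0.001, -1.0]]
contact_force: [0.7, -0.6, 0.2]
opening: 0.004
time_s: 3.9
eef_pos: [473.3, 53.2, 111.0]
tool_rot: [[0.052, 0.999, 0.0], [0.999, -0.052, 0.0], [0.0, 0.0, -1.0]]
contact_force: [0.1, -0.0, -0.1]
opening: 0.002
```

```bash
for i in 1 2 3; do python3 -m inch '[0,0,0.02,0,0,0,1, 0,0,0,0,0,0,1]' | grep -E 'eef|force'; done
```

```text
eef_pos: [473.4, 53.3, 110.9]
contact_force: [-0.5, 0.4, 2.3]
eef_pos: [473.5, 53.2, 110.8]
contact_force: [-2.8, 0.4, 4.7]
eef_pos: [473.5, 53.3, 110.7]
contact_force: [-2.9, 1.1, 7.8]
```

```bash
python3 -m inch '[0.1,0,0,0,0,0,1, 0.1,0,0,0,0,0,1, 0.1,0,0,0,0,0,1]'; python3 -m inch '[0.1,0,0,0,0,0,1, 0.1,0,0,0,0,0,1, 0.1,0,0,0,0,0,1, 0,0,0,0,0,0,1]';  python3 look.py 3 wrist side
```

```text
time_s: 4.65
eef_pos: [474.0, 62.1, 110.8]
tool_rot: [[0.053, 0.999, 0.001], [0.999, -0.053, -0.0], [-0.0, 0.001, -1.0]]
contact_force: [-4.3, -0.9, 8.9]
opening: 0.0
time_s: 4.98
eef_pos: [474.6, 71.6, 110.8]
tool_rot: [[0.052, 0.999, 0.002], [0.999, -0.052, 0.0], [0.0, 0.002, -1.0]]
contact_force: [-4.0, 0.1, 8.1]
opening: -0.001
5.0833 [474.52820334  71.61060442 110.76301299] [  1.56619079 -76.52184895] [-2.91892957  1.20495592  8.59811085] -0.00032507048265915933
```

View pics/wrist3.png

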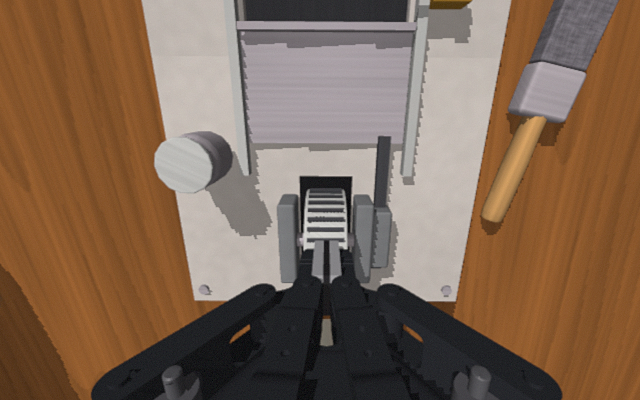

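```bash
python3 - <<'E'
from h import *; import pickle
s=np.load('s2.npy')
c=pickle.load(open('wrist3.pkl','rb'))
for v in (20,21,22,23): print(v,w2b(ray((327,v),c,70),s))
a=cv2.imread('pics/wrist3.png')[0:60,220:430]; cv2.imwrite('pics/wrist3z.png',cv2.resize(a,None,fx=3.8,fy=3.8,interpolation=cv2.INTER_CUBIC))
E
```

```text
20 [-0.13395469 52.53137709]
21 [-0.13279374 52.03405716]
22 [-0.13163047 51.53574702]
23 [-0.13046489 51.03644373]
```

View pics/wrist3z.png

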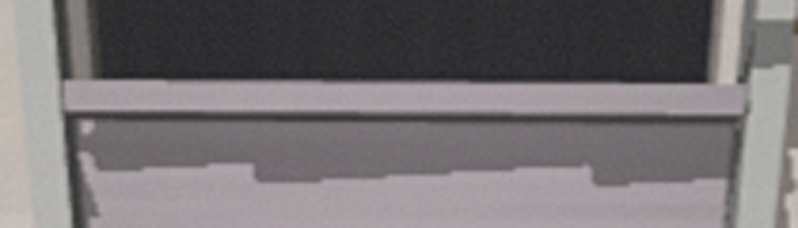

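```bash
python3 -m inch '[0,0,-0.3,0,0,0,1, -0.6,0,0,0,0,0,1, 0,0,0,0,0,0,1, 0,0,0.25,0,0,0,1, 0,0,0.05,0,0,0,1, 0,0,0,0,0,0,1]'; python3 -m inch '[0.1,0,0,0,0,0,1, 0.1,0,0,0,0,0,1, 0.1,0,0,0,0,0,1,0.1,0,0,0,0,0,1, 0.1,0,0,0,0,0,1, 0.1,0,0,0,0,0,1, 0,0,0,0,0,0,1]';  python3 look.py 4 wrist; python3 - <<'E'
from h import *; import pickle
s=np.load('s2.npy')
c=pickle.load(open('wrist4.pkl','rb'))
for v in (5,10,15): print(v,w2b(ray((327,v),c,70),s))
a=cv2.imread('pics/wrist4.png')[0:60,220:430]; cv2.imwrite('pics/wrist4z.png',cv2.resize(a,None,fx=3.8,fy=3.8,interpolation=cv2.INTER_CUBIC))
E
```

```text
time_s: 5.58
eef_pos: [474.1, 53.2, 110.7]
tool_rot: [[0.053, 0.999, 0.003], [0.999, -0.053, -0.0], [-0.0, 0.003, -1.0]]
contact_force: [-2.3, -0.7, 8.7]
opening: 0.003
time_s: 6.17
eef_pos: [475.2, 72.2, 110.7]
tool_rot: [[0.052, 0.999, 0.003], [0.999, -0.052, 0.001], [0.001, 0.003, -1.0]]
contact_force: [-0.7, 1.2, 8.2]
opening: 0.001
6.2167 [475.20760378  72.20323921 110.72748956] [  2.21407194 -75.89491116] [-0.78303111  1.19897488  8.45235121] 0.00041115799455623294
5 [ 0.51943925 60.49868134]
10 [ 0.52548884 58.07474098]
15 [ 0.53159816 55.6268681 ]
```

View pics/wrist4z.png

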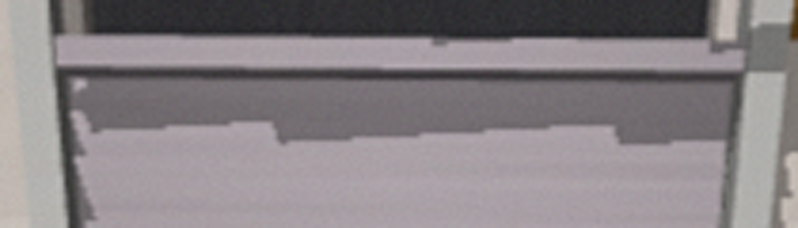

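```bash
python3 -m inch '[0,0,-0.3,0,0,0,1, -0.6,0,0,0,0,0,1, 0,0,0,0,0,0,1, 0,0,0.25,0,0,0,1, 0,0,0.05,0,0,0,1, 0,0,0,0,0,0,1]'; python3 -m inch '[0.1,0,0,0,0,0,1, 0.1,0,0,0,0,0,1, 0.1,0,0,0,0,0,1,0.1,0,0,0,0,0,1, 0.1,0,0,0,0,0,1, 0.1,0,0,0,0,0,1, 0,0,0,0,0,0,1, 0,0,-0.3,0,0,0,1, 0,0,-0.95,0,0,0,1, 0.75,0,-0.9,0,0,0,1, 0.85,0,0,0,0,0,1]'; python3 -m inch '[0.5,0,0,0,0,0,1,0,0,0,0,0,0,1,0,0,0,0,0,0,1,0,0,0,0,0,0,1]'; python3 look.py 5 wrist; python3 - <<'E'
from h import *; import pickle
s=np.load('s2.npy')
c=pickle.load(open('wrist5.pkl','rb'))
p=project(b2w([[0,60,70],[0,70,75]],s),c); print(p,w2b(c['xyz'],s),c['xyz'])
r=int(p.mean(0)[1]); r0=max(r-30,0); print(r0)
a=cv2.imread('pics/wrist5.png')[r0:r0+60,245:415]; cv2.imwrite('pics/wrist5z.png',cv2.resize(a,None,fx=4.7,fy=4.7,interpolation=cv2.INTER_CUBIC))
E
```

```text
time_s: 6.72
eef_pos: [474.0, 53.5, 110.6]
tool_rot: [[0.053, 0.999, 0.002], [0.999, -0.053, -0.0], [-0.0, 0.002, -1.0]]
contact_force: [-1.4, -1.2, 10.0]
opening: -0.001
time_s: 7.63
eef_pos: [478.5, 119.5, 179.1]
tool_rot: [[0.055, 0.998, 0.007], [0.998, -0.055, 0.001], [0.002, 0.007, -1.0]]
contact_force: [0.5, -0.3, 1.5]
opening: -0.004
time_s: 7.97
eef_pos: [477.1, 133.8, 172.7]
tool_rot: [[0.052, 0.999, -0.002], [0.999, -0.052, -0.001], [-0.001, -0.002, -1.0]]
contact_force: [-0.3, -1.0, -1.0]
opening: 0.001
8.0167 [477.2221974  133.51651444 172.83580578] [  1.05886445 -14.5594255 ] [-0.28118579 -0.11941883  0.42320574] 0.002666755129024083
[[328.07182333 115.94780298]
 [328.13835805 103.41456192]] [-1.03930223 67.77102718] [481.29792109 215.62841722 314.23372883]
79
```

View pics/wrist5z.png

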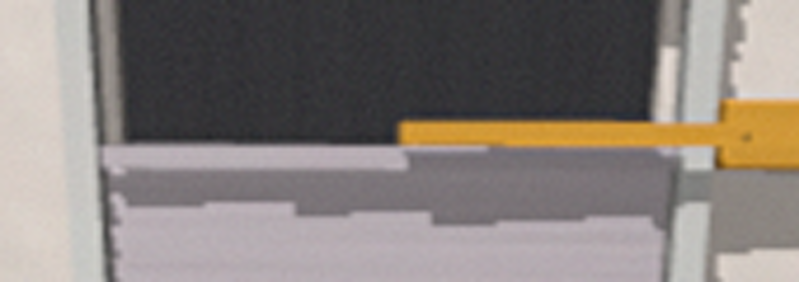

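View pics/wrist5.png

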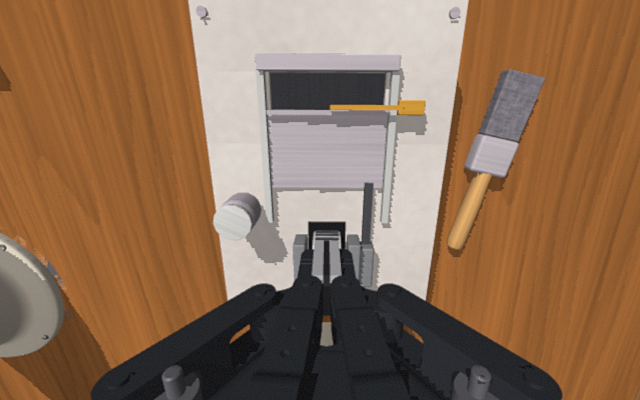

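The gate's front edge is at zoomed row 144 and the blade centre at about 134, so the edge is still roughly 1.8 mm short. I get sub-pixel profiles next.

```bash
cat > gap.py <<'E'
from h import *; import pickle,sys
s=np.load('s2.npy'); c=pickle.load(open(sys.argv[1],'rb')); im=c['color'].astype(float)
# sub-pixel crossings
def cross(prof,t,r0,rise):
    for i in range(len(prof)-1):
        a,b=prof[i],prof[i+1]
        if (rise and a<t<=b) or (not rise and a>t>=b): return r0+i+(t-a)/(b-a)
p0=project(b2w([[-48,67,72],[0,67,72],[48,67,72]],s),c); r=int(round(p0[1,1])); r0=max(r-14,0)
x0,x1=int(p0[0,0]),int(p0[1,0]); xr=int(p0[2,0])
R=lambda a,b:im[r0:r+16,a:b].mean(1)
g=R(x0+6,x1-12); print('gate grey',np.round(g.mean(1)).tolist())
G=g.mean(1); e=cross(G,(G[:6].min()+G.max())/2,r0,True)
ye=w2b(ray(((x0+x1)/2,e),c,70),s)[1]
b=R(x1+12,xr-12); Y=b[:,0]-b[:,2]; print('blade R-B',np.round(Y).tolist())
t=Y.max()/2; u=cross(Y,t,r0,True); d=cross(Y,t,r0,False); 
yu,yd=[w2b(ray(((x1+xr)/2,q),c,75.5),s)[1] for q in (u,d)]
print('gate row',e,'y',ye,'| blade rows',u,d,'y',yu,yd,'mid',(yu+yd)/2,'gap',(yu+yd)/2-ye)
E
python3 gap.py wrist5.pkl; python3 gap.py wrist1.pkl
```

```text
gate grey [53.0, 53.0, 52.0, 53.0, 53.0, 53.0, 53.0, 52.0, 53.0, 52.0, 53.0, 53.0, 53.0, 52.0, 50.0, 50.0, 91.0, 169.0, 181.0, 179.0, 180.0, 169.0, 134.0, 123.0, 123.0, 121.0, 120.0, 119.0, 120.0, 146.0]
blade R-B [-3.0, -3.0, -3.0, -2.0, -2.0, -3.0, -2.0, -2.0, -3.0, -5.0, -8.0, 37.0, 143.0, 155.0, 152.0, 160.0, 144.0, 31.0, -2.0, 0.0, 3.0, 2.0, 2.0, 3.0, 3.0, 3.0, 3.0, 3.0, 3.0, 3.0]
gate row 109.32710030004286 y 65.31311999785576 | blade rows 104.40657290470723 109.56608579088471 y 69.25372685677137 65.23611551581173 mid 67.24492118629155 gap 1.9318011884357844
gate grey [56.0, 55.0, 56.0, 56.0, 56.0, 56.0, 56.0, 56.0, 56.0, 55.0, 56.0, 55.0, 56.0, 56.0, 56.0, 56.0, 56.0, 56.0, 56.0, 55.0, 56.0, 55.0, 56.0, 55.0, 56.0, 56.0, 55.0, 56.0, 56.0, 56.0]
blade R-B [-3.0, -3.0, -2.0, -3.0, -3.0, -3.0, -2.0, -3.0, -3.0, -4.0, -11.0, 19.0, 148.0, 164.0, 164.0, 170.0, 72.0, -5.0, -6.0, -3.0, -3.0, -3.0, -3.0, -2.0, -2.0, -3.0, -2.0, -2.0, -3.0, -2.0]
gate row 96.70454545454545 y 78.82973392157318 | blade rows 106.51076217360621 110.869656133829 y 69.41701294057047 65.16109698731961 mid 67.28905496394503 gap -11.540678957628145
```

```bash
python3 -m inch '[-0.9,0,0,0,0,0,1, -0.9,0,0,0,0,0,1, -0.7,0,0,0,0,0,1, 0,0,0.95,0,0,0,1, 0,0,0.8,0,0,0,1, 0,0,0,0,0,0,1, 0,0,0,0,0,0,1, 0,0,0,0,0,0,1]'; python3 -m inch '[0,0,0.2,0,0,0,1, 0,0,0.1,0,0,0,1, 0,0,0.1,0,0,0,1, 0,0,0,0,0,0,1, 0,0,0,0,0,0,1]';python3 -m inch '[0.06,0,0,0,0,0,1, 0.06,0,0,0,0,0,1, 0.06,0,0,0,0,0,1, 0,0,0,0,0,0,1, 0,0,0,0,0,0,1]'; python3 -m inch '[0,0,-0.1,0,0,0,1,0,0,-0.3,0,0,0,1, 0,0,-0.9,0,0,0,1, 0.75,0,-0.9,0,0,0,1, 0.85,0,0,0,0,0,1,0.7,0,0,0,0,0,1,0,0,0,0,0,0,1,0,0,0,0,0,0,1,0,0,0,0,0,0,1,0,0,0,0,0,0,1]'; python3 look.py 6 wrist;python3 gap.py wrist6.pkl
```

```text
time_s: 8.68
eef_pos: [473.9, 58.9, 122.4]
tool_rot: [[0.053, 0.999, 0.001], [0.999, -0.053, 0.0], [0.0, 0.001, -1.0]]
contact_force: [-0.1, 0.4, 0.7]
opening: -0.003
time_s: 9.1
eef_pos: [474.2, 59.4, 110.9]
tool_rot: [[0.052, 0.999, 0.002], [0.999, -0.052, 0.0], [0.0, 0.002, -1.0]]
contact_force: [-2.2, -1.3, 6.2]
opening: 0.004
time_s: 9.52
eef_pos: [474.5, 64.9, 110.9]
tool_rot: [[0.052, 0.999, 0.002], [0.999, -0.052, 0.0], [0.0, 0.002, -1.0]]
contact_force: [0.1, -0.2, 5.8]
opening: -0.0
time_s: 10.35
eef_pos: [477.5, 132.7, 175.1]
tool_rot: [[0.053, 0.999, -0.0], [0.999, -0.053, -0.001], [-0.001, -0.0, -1.0]]
contact_force: [0.1, -0.0, -0.3]
opening: 0.001
10.4 [477.50477583 132.67294805 175.08639802] [  1.38463971 -15.38726927] [-0.53458152 -0.34949467  0.45200299] 0.0022209405893310378
gate grey [53.0, 53.0, 53.0, 53.0, 52.0, 53.0, 53.0, 53.0, 53.0, 52.0, 53.0, 52.0, 48.0, 57.0, 137.0, 176.0, 180.0, 180.0, 180.0, 147.0, 126.0, 124.0, 123.0, 121.0, 120.0, 120.0, 129.0, 131.0, 148.0, 174.0]
blade R-B [-2.0, -3.0, -3.0, -2.0, -3.0, -2.0, -3.0, -2.0, -3.0, -7.0, -2.0, 68.0, 143.0, 155.0, 156.0, 157.0, 95.0, 21.0, -2.0, 1.0, 3.0, 3.0, 3.0, 3.0, 2.0, 3.0, 2.0, 3.0, 3.0, 3.0]
gate row 105.74028531885446 y 67.20260901830211 | blade rows 103.1344435418359 108.21744471744472 y 69.23864288863386 65.25135675556986 mid 67.24499982210186 gap 0.0423908037997478
```

```bash
python3 -m inch '[0,0,0.9,0,0,0,1,0,0,0,0,0,0,1,0,0,0,0,0,0,1,0,0,0,0,0,0,1]'; python3 look.py 7 wrist side;python3 gap.py wrist7.pkl; python3 - <<'E'
import cv2
a=cv2.imread('pics/wrist7.png')[70:135,235:420]; cv2.imwrite('pics/wrist7z.png',cv2.resize(a,None,fx=4.3,fy=4.3,interpolation=cv2.INTER_CUBIC))
a=cv2.imread('pics/side7.png')[170:305,290:440]; cv2.imwrite('pics/side7z.png',cv2.resize(a,None,fx=4.4,fy=4.4,interpolation=cv2.INTER_CUBIC))
E
```

```text
time_s: 10.73
eef_pos: [477.5, 133.0, 148.7]
tool_rot: [[0.053, 0.999, -0.0], [0.999, -0.053, -0.0], [-0.0, -0.0, -1.0]]
contact_force: [-0.1, 0.8, 0.2]
opening: 0.003
10.8333 [477.98409833 133.3504055  149.46028016] [  1.82832854 -14.685957  ] [ 0.09038947 -0.15193169  0.45815043] -0.0050920419323397265
gate grey [52.0, 51.0, 52.0, 51.0, 52.0, 52.0, 52.0, 52.0, 51.0, 52.0, 51.0, 51.0, 50.0, 47.0, 82.0, 164.0, 178.0, 176.0, 176.0, 176.0, 146.0, 124.0, 121.0, 121.0, 119.0, 118.0, 117.0, 118.0, 127.0, 130.0]
blade R-B [-2.0, -3.0, -3.0, -3.0, -3.0, -2.0, -3.0, -3.0, -3.0, -5.0, -7.0, 40.0, 140.0, 152.0, 150.0, 154.0, 152.0, 75.0, 14.0, -1.0, 2.0, 2.0, 2.0, 3.0, 3.0, 3.0, 2.0, 2.0, 3.0, 3.0]
gate row 106.39771528998243 y 67.04652057776195 | blade rows 103.36952714535902 108.97059773828757 y 69.16825535987978 65.25017023789435 mid 67.20921279888707 gap 0.16269222112511272
```

View pics/wrist7z.png

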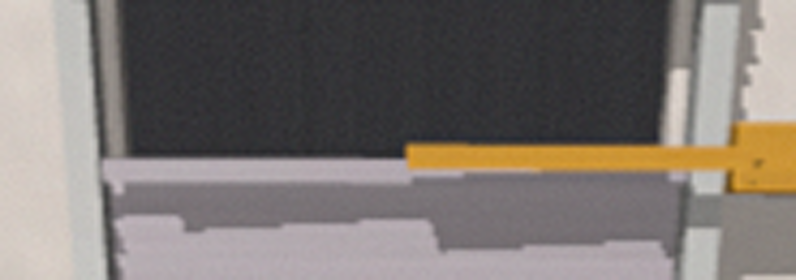

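View pics/side7z.png

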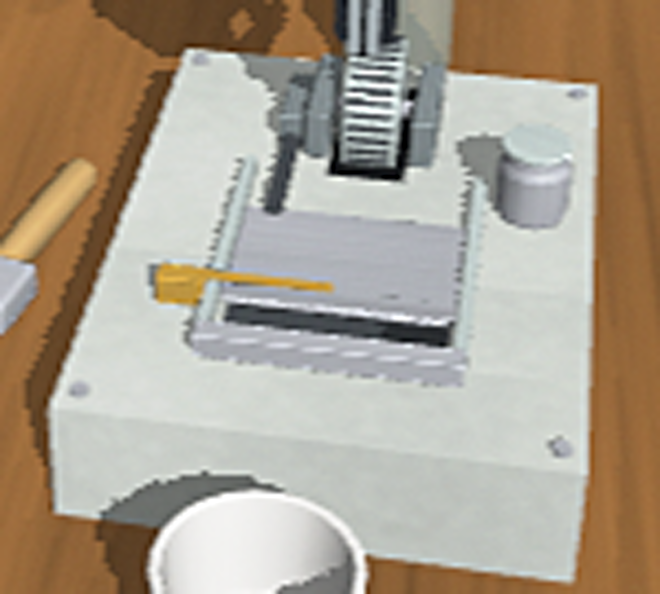

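The wrist close-up shows the gate edge at row 157, level with the blade's centreline (row 157 at its tip). As a cross-check I project the estimate into the side view.

```bash
python3 - <<'E'
from h import *; import pickle
s=np.load('s2.npy'); s1=np.load('s.npy'); C=pickle.load(open('side7.pkl','rb'))
for S in (s1,s):
  for nm,P in (('edge top',[[-45,67.2,70],[30,67.2,70]]),('face bottom',[[-45,67.2,60],[30,67.2,60]]),('mark tip',[[3,67.2,73.5]]),('start edge',[[-45,46.5,70]])):
    print(nm,np.round((project(b2w(P,S),C)-[290,170])*4.4).tolist())
E
```

```text
edge top [[440.0, 307.0], [269.0, 288.0]]
face bottom [[438.0, 325.0], [269.0, 306.0]]
mark tip [[330.0, 288.0]]
start edge [[443.0, 278.0]]
edge top [[435.0, 306.0], [265.0, 287.0]]
face bottom [[434.0, 324.0], [264.0, 305.0]]
mark tip [[326.0, 288.0]]
start edge [[439.0, 278.0]]
```

```bash
python3 -m inch '[0,0,-0.9,0,0,0,1,0,0,-0.9,0,0,0,1,0,0,-0.9,0,0,0,1,0,0,-0.9,0,0,0,1,0,0,0,0,0,0,1,0,0,0,0,0,0,1,0,0,0,0,0,0,1]'; python3 look.py 8 wrist side scene; python3 gap.py wrist8.pkl | tail -1; python3 - <<'E'
import cv2,numpy as np
a=cv2.imread('pics/side0.png').astype(int);b=cv2.imread('pics/side8.png').astype(int)
for n,(u,v) in dict(tin=(412,211),cup=(348,315),jar=(381,160),brush=(285,238)).items():
    print(n,np.abs(a-b)[v-12:v+12,u-12:u+12].mean())
E
```

```text
time_s: 11.42
eef_pos: [477.6, 133.5, 256.4]
tool_rot: [[0.052, 0.999, 0.001], [0.999, -0.052, 0.0], [0.0, 0.001, -1.0]]
contact_force: [-0.3, 0.5, -0.1]
opening: 0.0
11.5667 [477.13837895 133.39399729 254.79988573] [  0.98148647 -14.68610869] [-0.22537727  0.9140241   0.39393076] -0.0010071994030755901
gate row 106.5263558999111 y 67.41257624041765 | blade rows 104.51067615658363 108.50159829515184 y 69.56949705722982 65.3749986656982 mid 67.47224786146401 gap 0.05967162104636259
tin 0.8258101851851852
cup 0.6776620370370371
jar 0.890625
brush 0.8894675925925926
```

View pics/wrist8.png

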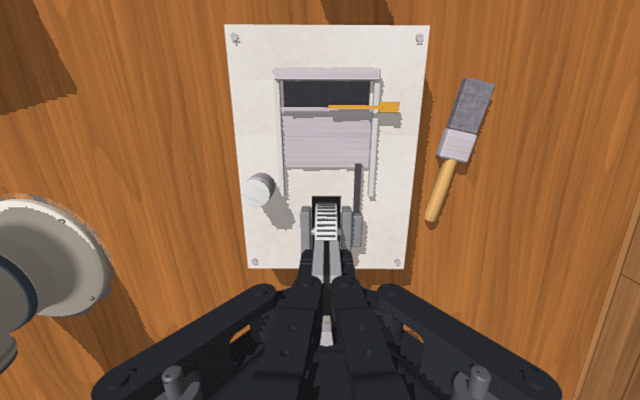

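The gate edge at row 106.5 lines up with the blade's centreline, also at row 106.5. The hand is clear and the four bystanders haven't moved, so I hand in.

```bash
python3 -c "
from bench import bot
print(bot.hand_in())"
```

```text
the job is handed in; nothing more can be done
None
```

I rolled the wheel with the shut fingertips until the gate's front edge was level with the gauge mark, lifted the hand clear and handed the job in at about 11.6 s. It took three strokes of 18 mm and one of 5.4 mm, all toward the gate, with downward force readings of about 6–10 N.

- **Gate:** the last three wrist views put its edge 0.04, 0.16 and 0.06 mm short of the blade's centreline. The side view agrees with that.
- **Early misreading:** my first side-view reading of the gate's position was about 11 mm off, because I took the bottom of the front flange for its top edge. I used the overhead wrist view instead.
- **Uneven readings between strokes:** the gate travel I measured at mid-stroke varied (5.2, 6.4 and 7.2 mm for equal strokes), probably because the gate was near the edge of the picture. I stopped on the overhead readings instead.
- **Bystanders:** the tin, cup, jar and brush look unchanged between the first and last side pictures.
- **Contact:** at the end the hand was about 140 mm above the wheel with no contact force, and I never touched the gate or pointer.

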